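Close the circuit-board holder's jaw to the gauge mark

ROBOT

A 6-joint arm with a two-finger parallel gripper is mounted at the origin on the work surface. World frame = base frame: x ahead of the robot, y to its left, z up, the work surface at z = 0. Lengths are in m, angles in rad, forces in N, time in s.
With the tool pointing down it reaches from about 0.3 to 0.875 m from the base axis. Payload 6.4 kg.
Tool frame: the origin (TCP) lies at the very end of the fingers, on their centre line; the grasp point (between the pads) lies 19 mm behind it (env.hold_point_z is the distance from the TCP to the grasp point, in m); z points along the fingers, y is the line along which they close (so a half turn about z gives the same grasp; the last joint's range is limited). The gripper opens to 85 mm and grips with 20 to 120 N. Pads are 22 mm wide; open, the fingers measure 114 mm over their backs; the gripper's body (76 mm by 85 mm) begins 54 mm behind the grasp point. The pads swing forward as they close: fully open they stand 13 mm farther back than shut.
Start: joints at [1.106, 0.181, 1.607, -0, 1.354, -0.206], TCP at [0.147, 0.556, 0.231] pointing down, gripper open.
Joint ranges: [-2.99, 2.99], [-0.89, 2.07], [0.3, 2.58], [-1.14, 4.28], [0, 2.63], [-3.12, 3.12]. Speed limits (rad/s): [2.57, 2.57, 3.01, 3.14, 3.14, 3.14].

INTERFACE

Orientations are given as a unit quaternion [x, y, z, w].
In Python, from bench import status, optics, ticket, look_for, silhouettes, env gives the robot as it stands. The module is installed in compiled form; this text tells all that it offers.
- The arm moves only by the tool step_arm, never from a script. Its argument "series" is one flat list of numbers, 5 for each row, row after row: the shift along the tool's x, y, z in cm, then the turn about the tool's z in rad, then the opening in per cent of the stroke, from 0 (shut) to 100 (fully open). A call has 1 to 20 rows; each row is the pose to reach, as a shift and turn from the pose commanded when the call began, along the tool's axes at that moment; what a row does not reach only later rows make up. A row lasts 1/8 s, in which the tool goes at most 62.5 mm and 10.7 degrees, less where a joint would pass 70% of its speed; a pose out of reach is approached as far as the arm can. A call with a gripper value outside its range is refused whole. The fingers move at their own pace and stop on an object; "grip_force" is the grip in N (left out, the last holds). Time passes only in rows, so rows that repeat a pose let the fingers close. It gives the time, the measured TCP pose, the force, the opening and the grip force at its end, in the units of the state.
- status.state(): the state, without advancing time (a new reading comes with each control period).
- optics.capture(name): name is "scene" or "top" or "wrist"; returns the picture (480x640x3 uint8, red, green, blue); there is no depth.
- optics.get_calibration(name): a dict with "mtx" (3x3 intrinsics, pixels), "T" (4x4, takes a point from camera to world coordinates); the wrist camera has in their place "T_tool_cam" (4x4, takes a point from camera to tool coordinates, whose origin is the TCP and whose axes are the flange's). Camera axes: x right, y down, z forward; pixel columns grow to the right and rows downward; lengths in m; the calibration is good to about 2 mm. The wrist camera is an equidistant fisheye: a pixel r from the principal point sees the ray r / f radians off the axis. A picture is of the moment at which its call begins: read the wrist's pose just before it. get_calibration takes no time and is no camera call.
- ticket.close_job(): hands the job in; it is judged then, once.
Trained networks look in the newest picture that a camera, given by its name, has taken for a name from the list of things; names that differ only in an ending like _2 or _b are one class to them, and where a whole thing is asked for, a point or a joint stands for the part that bears it (a point fixed in the world has none). Each returns a list of dicts, best first, with "score" (0 to 1); they miss things now and then, are a little off and sometimes report something else, mostly with a low value. They report only what shows in the picture. A call takes as long as a camera call.
- look_for(target, camera): "rect" ([left, top, right, bottom] in pixels, round what is visible of it).
- silhouettes(target, camera): "mask" (480x640 bool, what is visible of it) and "rect" ([left, top, right, bottom] in pixels, round what is visible of it).
The state is a dict: "t": time; "joint_pos": joint angles; "qd": joint speeds; "effort": joint torques, N m; "position": TCP position; "eef_rot": TCP orientation; "contact_force": force on the tool from outside, world axes, zero at the start; "ft_torque": the same for the moment, N m; "gripper_width": opening from 0.0 (shut) to 1.0 (fully open); "grip_force": force on a finger pad.
Only numpy, scipy, OpenCV 4.12 (cv2) and the standard library are available. Lean on these libraries where they do the work, as an engineer would, in place of code of your own. Each camera call takes 0.05 s, during which the arm holds its last target. There are 200 camera calls.

TASK

Set up the circuit-board holder for the next board: with the fingertips, roll the orange knurled wheel until the sliding blue jaw has closed in to where its yellow pointer lines up with the red gauge mark, then take the hand away. Move the jaw only by rolling the wheel, do not touch the jaw or shift the gauge clip, and do not lift, push or carry anything else: the blue board between the jaws and all the things standing around stay where they are.

Things in the scene. Friction and masses are not known exactly. Their poses are not given: they have to be found in the camera images.
- holder: aluminium board holder, blue end plates, bolted to the bench; bed x -45..65, y -130..130, top z 30 mm. Origin under its middle at bench height; x away from the robot at zero yaw, y along jaw travel. Blue jaws on the bed, tops 65 mm up: fixed one, face at y -70, and sliding one on the +y side. Black wheel housing at x -108..-48, y -50..50, 42 mm high.
- wheel: orange knurled wheel, radius 35, 18 mm wide, upright on a level axle along the holder's x; origin at its centre, 40 mm above the bench, at (-85, 0) mm of the holder. Rolling the top of its rim toward the holder's -y (to the fixed jaw) closes the jaw, the other way opens it: 1 mm of jaw per 3.5 mm of rim (10 mm per rad). Needs about 0.8 N at the rim, stays where left.
- wheel_top (a point): highest point of the wheel's rim, 75 mm above the bench; a rigid wheel on a fixed axle, it does not yield. Fixed black round cheeks, radius 31 mm and 8 mm thick, stand on both sides of the wheel, so 4 mm of rim stands proud of them. A fingertip pressed on here with 2 to 10 N and drawn along y carries the rim with it by friction.
- jaw: sliding blue jaw, 90 x 22 x 34 mm, driven by the wheel; origin at the foot of the middle of its gripping face, 31 mm above the bench; axes parallel to the holder's; closing is toward the holder's -y.
- jaw_mark (a point): outer end of the jaw's yellow pointer (4 mm wide bar, 22 mm long along x, on a black plate), in the plane of the jaw's gripping face, at holder x = 62 mm, 47 mm above the bench.
- gauge: grey gauge clip, 16 x 30 x 44 mm, on the far (+x) edge of the holder, stiff to move; origin at bench height under the inner end of its mark; axes parallel to the holder's.
- gauge_mark (a point): inner end of the red mark (4 mm wide bar along x on top of the clip), at holder x = 65 mm, 47 mm above the bench. At the start it lies 12 to 35 mm to the -y side of the jaw's pointer; the jaw is right when the two have the same y in the holder's frame.
- board: loose blue circuit board 60 x 70 x 4 mm with black and white connectors up to 13 mm, lying on the holder's bed between the jaws, clear of both even after closing; origin at the middle of its underside. To be left alone.
- lens: loose dark grey lens barrel standing at the holder's +y end, diameter 56, height 55 mm; origin under its centre. Leave alone.
- driver: loose red-handled screwdriver, 180 mm long, lying on the bench on the robot's side of the holder toward +y; origin at the middle of its length, bench height. Leave alone.
- spool: loose grey spool standing on the robot's side of the holder toward -y, diameter 52, height 36 mm; origin under its centre. Leave alone.
- plug: loose red tapered plug standing at the holder's -y end, diameter 40, height 70 mm; origin under its centre. Leave alone.
- mug: loose white mug, diameter 80, height 90 mm, far to the left; origin under its centre. Leave alone.
- solvent: loose white bottle with a red cap, diameter 60, height 150 mm, far to the right; origin under its centre. Leave alone.

How it is judged:
By the outcome, as a careful person would: the job done as asked, in the order asked, and still so for the second after the job is handed in, with the robot touching nothing.
It also fails if it takes over 51 s, if anything falls off the work surface, if the arm or the gripper's body presses on something with over 40 N, if the wrist force passes 120 N, or if a joint passes its speed limit or range.

## Working session

There is one attempt and no reset: what is moved stays moved. The work goes in short steps, Python scripts to look and compute and a tool call to move; the robot and the scene stay as the last step left them, time stands still between calls to the robot, and variables do not carry over. Pictures are saved under pics/ and viewed, at most 10 in all, crops included, and the job is handed in when it is done.

Besides the shell and the picture viewer there is one more tool, called after ">>>" as name(argument=value, ...), one argument or row to a line, values as JSON. step_arm: Moves the arm, as the interface text tells. Its arguments: {"type":"object","properties":{"series":{"type":"array","items":{"type":"number"}},"grip_force":{"type":"number"}},"required":["series"]}

```bash
mkdir -p pics; cat > h.py <<'E'
import numpy as np, cv2
from bench import status, optics, ticket, look_for, silhouettes, env
def ray(cam,uv):
    c=optics.get_calibration(cam);K=np.array(c["mtx"]);T=np.array(c["T"])
    d=T[:3,:3]@np.linalg.solve(K,[uv[0],uv[1],1.]);return T[:3,3],d
def onz(cam,uv,z):
    o,d=ray(cam,uv);return o+d*(z-o[2])/d[2]
def proj(cam,p):
    c=optics.get_calibration(cam);K=np.array(c["mtx"]);T=np.linalg.inv(np.array(c["T"]))
    q=K@(T[:3,:3]@np.asarray(p)+T[:3,3]);return q[:2]/q[2]
def save(n,im): cv2.imwrite("pics/"+n,cv2.cvtColor(im,cv2.COLOR_RGB2BGR))
E
python3 - <<'E'
from h import *
s=status.state();print(s["t"],s["position"],s["eef_rot"],s["contact_force"])
im=optics.capture("top");save("top.png",im)
for n in ["holder","wheel","jaw","jaw_mark","gauge","gauge_mark","lens","spool","plug"]:
    r=look_for(n,"top")[:1]
    for q in r:
        b=q["rect"];print(n,q["score"],np.round(b),onz("top",[(b[0]+b[2])/2,(b[1]+b[3])/2],.047).round(4))
print(optics.get_calibration("top"))
E
```

```text
0.0 [0.14689385 0.55535728 0.23040734] [ 1.29024039e-01  9.91641084e-01 -8.20897955e-04 -2.89893962e-04] [ 0.41530536  0.0567138  -0.00817248]
holder 0.71 [223. 183. 336. 263.] [0.595  0.1071 0.047 ]
wheel 0.57 [225. 184. 335. 264.] [0.5935 0.106  0.047 ]
jaw 0.77 [242. 191. 264. 231.] [0.6266 0.1785 0.047 ]
jaw_mark 0.94 [241. 191. 263. 229.] [0.6289 0.1808 0.047 ]
gauge 0.5 [264. 187. 278. 195.] [0.6796 0.1335 0.047 ]
gauge_mark 0.49 [265. 182. 275. 194.] [0.6873 0.1358 0.047 ]
lens 0.94 [196. 189. 215. 213.] [0.6498 0.3043 0.047 ]
spool 0.8 [314. 269. 332. 289.] [ 0.4521 -0.0083  0.047 ]
plug 0.49 [349. 235. 368. 251.] [ 0.5472 -0.1004  0.047 ]
{'mtx': array([[465.69633817,   0.        , 324.41770955],
       [  0.        , 465.69633817, 237.18580921],
       [  0.        ,   0.        ,   1.        ]]), 'T': array([[ 0.02048033, -0.99749065,  0.0677714 ,  0.47831057],
       [-0.99977579, -0.02079762, -0.00397943, -0.0054488 ],
       [ 0.00537893, -0.06767471, -0.99769294,  1.26314285],
       [ 0.        ,  0.        ,  0.        ,  1.        ]])}
```

View pics/top.png

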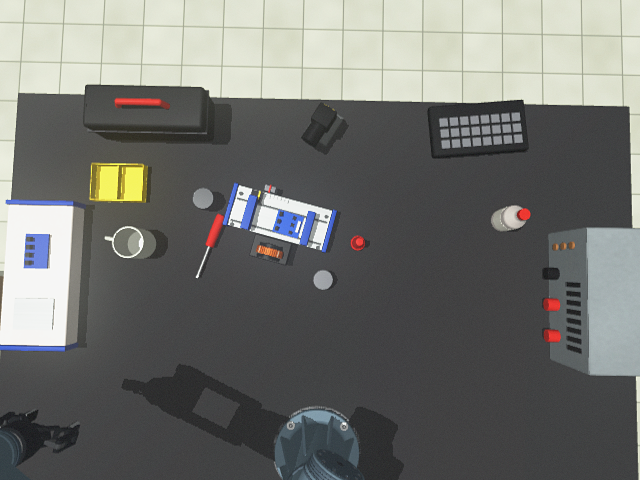

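The top view shows the orange wheel at about px (269,251), the holder yawed about -16°, the jaw pointer near (258,195) and the red mark near (268,188). Next I'll work out the approach to the wheel.

```bash
python3 - <<'E'
from h import *
im=optics.capture("top")
hsv=cv2.cvtColor(im,cv2.COLOR_RGB2HSV)
m=((hsv[...,0]>5)&(hsv[...,0]<20)&(hsv[...,1]>130)&(hsv[...,2]>100)).astype(np.uint8);m[:,:240]=0;m[:,300:]=0;m[:235]=0;m[270:]=0
ys,xs=np.nonzero(m);print(len(xs),xs.mean(),ys.mean(),onz("top",[xs.mean(),ys.mean()],.070))
# blue end plates & holder outline
b=((hsv[...,0]>105)&(hsv[...,0]<125)&(hsv[...,1]>150)).astype(np.uint8);b[:,:220]=0;b[:,345:]=0;b[:170]=0;b[270:]=0
n,l,st,ce=cv2.connectedComponentsWithStats(b)
for i in range(1,n):
    if st[i,4]>15: print(st[i],onz("top",ce[i],.03).round(4),onz("top",ce[i],.065).round(4))
c=optics.get_calibration("wrist");print(c)
E
```

```text
167 268.251497005988 251.1676646706587 [0.52047615 0.13287553 0.07      ]
[223 183  15  42 158] [0.6485 0.2423 0.03  ] [0.6437 0.2352 0.065 ]
[244 195  13  25 137] [0.6435 0.1882 0.03  ] [0.6388 0.1827 0.065 ]
[273 210  31  28 419] [0.5964 0.0889 0.03  ] [0.593  0.0863 0.065 ]
[300 211  15  34 240] [0.5863 0.0362 0.03  ] [0.5833 0.035  0.065 ]
[322 210  15  42 178] [ 0.58   -0.0215  0.03  ] [ 0.5771 -0.0211  0.065 ]
{'mtx': array([[371.64829954,   0.        , 318.6931694 ],
       [  0.        , 371.64829954, 235.30404227],
       [  0.        ,   0.        ,   1.        ]]), 'T_tool_cam': array([[-3.88237167e-04, -9.65390769e-01, -2.60807424e-01,
         6.55794902e-02],
       [ 9.99999493e-01, -6.17167232e-04,  7.95876806e-04,
        -3.80315115e-05],
       [-9.29293918e-04, -2.60806982e-01,  9.65390519e-01,
        -1.44712858e-01],
       [ 0.00000000e+00,  0.00000000e+00,  0.00000000e+00,
         1.00000000e+00]])}
```

>>> step_arm(
  series=[-5,-3.3,0,0,0,-10,-6.6,0,0,0,-15,-10,0,0,0,-20,-13.3,0,0,0,-25,-16.6,0,0,0,-30,-20,0,0,0,-35,-23.2,0,0,0,-40,-26.5,0,0,0,-44,-29.2,2,0,0,-47,-31.2,4,0,0,-47,-31.2,4,0,0,-47,-31.2,4,0,0,-47,-31.2,4,0,0],
)

```text
t: 2.17
position: [0.5215, 0.135, 0.1921]
eef_rot: [0.128, 0.992, 0.0, 0.001]
contact_force: [0.3, 0.7, -0.8]
gripper_width: 0.003
grip_force: 0.0
```

```bash
cat >> h.py <<'E'
from scipy.spatial.transform import Rotation as Ro
def wcam():
    s=status.state();c=optics.get_calibration("wrist")
    T=np.eye(4);T[:3,:3]=Ro.from_quat(s["eef_rot"]).as_matrix();T[:3,3]=s["position"]
    return T@np.array(c["T_tool_cam"]),np.array(c["mtx"])
def wonz(TK,uv,z):
    T,K=TK;d=(np.asarray(uv,float)-K[:2,2]);r=np.hypot(*d);th=r/K[0,0]
    v=np.array([*(d/max(r,1e-9)*np.sin(th)),np.cos(th)]);v=T[:3,:3]@v
    return T[:3,3]+v*(z-T[2,3])/v[2]
E
python3 - <<'E'
from h import *
s=status.state();print(s["t"],s["position"],s["eef_rot"],s["contact_force"],s["gripper_width"])
TK=wcam();im=optics.capture("wrist");save("w1.png",im)
for n,z in [("wheel",.07),("jaw_mark",.047),("gauge_mark",.047)]:
    for q in silhouettes(n,"wrist")[:1]:
        b=q["rect"];print(n,q["score"],np.round(b),wonz(TK,[(b[0]+b[2])/2,(b[1]+b[3])/2],z))
E
```

```text
2.175 [0.52146022 0.1349658  0.19212595] [1.28375996e-01 9.91725382e-01 1.95762314e-04 5.76619733e-04] [ 0.29499622  0.73821332 -0.79639448] 0.002625784144089917
wheel 0.83 [274. 208. 360. 242.] [0.51985401 0.13447033 0.07      ]
jaw_mark 0.93 [393. 262. 428. 323.] [0.60391482 0.19573963 0.047     ]
```

View pics/w1.png

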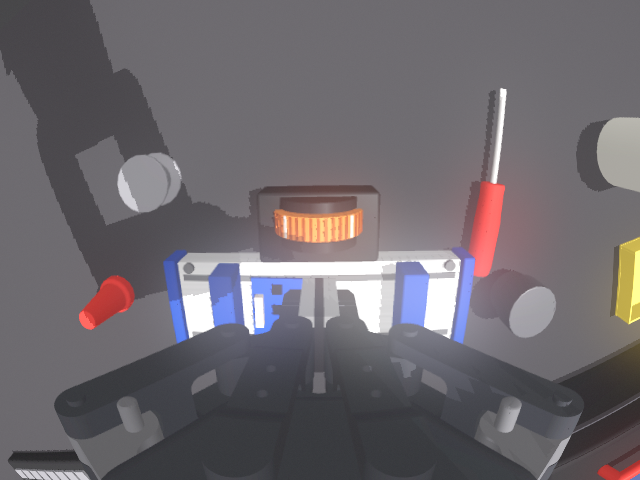

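The wheel shows at (318,225) and the jaw at (411,290). The gripper hides the gauge, so I'll move to where both marks can be seen.

>>> step_arm(
  series=[-5,1.5,0,0,0,-10,3,0,0,0,-15,4.5,0,0,0,-15,4.5,0,0,0,-15,4.5,0,0,0],
)

```text
t: 3.0
position: [0.6775, 0.1395, 0.1907]
eef_rot: [0.129, 0.992, -0.0, -0.001]
contact_force: [-0.5, -0.0, -0.1]
gripper_width: -0.001
grip_force: 0.0
```

```bash
cat > m.py <<'E'
from h import *
import sys
s=status.state();print(s["t"],s["position"])
TK=wcam();im=optics.capture("wrist")
hsv=cv2.cvtColor(im,cv2.COLOR_RGB2HSV);H,S,V=cv2.split(hsv)
ey=np.array([np.sin(np.radians(14.55)),np.cos(np.radians(14.55))]);ex=np.array([ey[1],-ey[0]])
O=np.array([0.6143,0.1104])-.01*ex
for nm,m in [("yel",(H>22)&(H<35)),("red",(H<6)|(H>172))]:
    m=(m&(S>120)&(V>80)).astype(np.uint8)
    n,l,st,ce=cv2.connectedComponentsWithStats(m)
    for i in range(1,n):
        if 25<st[i,4]<1500:
            p=wonz(TK,ce[i],.047)[:2]-O
            if -.05<p@ex<.15 and abs(p@ey)<.15: print(nm,st[i],ce[i].round(1),"holder xy mm",(p@ex*1e3).round(1),(p@ey*1e3).round(1))
save(sys.argv[1],cv2.resize(im[120:360,160:480],None,fx=2,fy=2,interpolation=cv2.INTER_CUBIC))
for n,z in [("jaw_mark",.047),("gauge_mark",.047)]:
    for q in silhouettes(n,"wrist")[:1]: print(n,q["score"],np.round(q["rect"]))
E
python3 m.py w2.png
```

```text
3.0 [0.67746364 0.13946226 0.19070135]
yel [347 196   6  22 106] [349.6 207.8] holder xy mm 53.6 68.7
red [319 221   5  26 123] [321.  233.6] holder xy mm 74.6 45.9
jaw_mark 0.88 [336.  76. 382. 216.]
gauge_mark 0.63 [304. 216. 342. 247.]
```

View pics/w2.png

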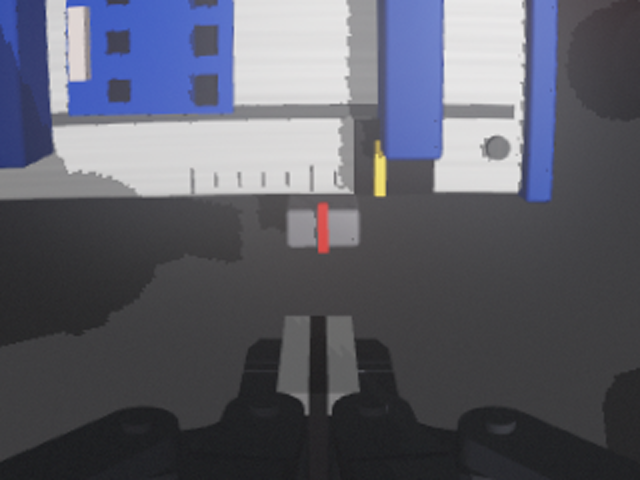

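Pointer end is at about px (350,217) and the red mark's inner end at (321,221). They're about 22.6 mm apart in jaw travel, so roughly 79 mm of rim. I'll go back over the wheel and probe the contact height.

>>> step_arm(
  series=[5,-1.5,0,0,0,10,-3,0,0,0,15,-4.5,3,0,0,15,-4.5,7,0,0,15,-4.5,10.6,0,0,15,-4.5,10.6,0,0,15,-4.5,10.6,0,0],
)

```text
t: 4.03
position: [0.5225, 0.1341, 0.0871]
eef_rot: [0.129, 0.992, 0.0, 0.001]
contact_force: [0.2, -0.1, 0.2]
gripper_width: -0.003
grip_force: 0.0
```

>>> step_arm(
  series=[0,0,0.4,0,0,0,0,0.8,0,0,0,0,1.0,0,0,0,0,1.1,0,0,0,0,1.1,0,0],
)

```text
t: 4.65
position: [0.5218, 0.134, 0.075]
eef_rot: [0.129, 0.992, -0.0, -0.0]
contact_force: [-2.7, 0.1, 6.9]
gripper_width: -0.003
grip_force: 3.1
```

>>> step_arm(
  series=[0,-0.2,0,0,0,0,-0.4,0,0,0,0,-0.6,0,0,0,0,-0.8,0.0,0,0,0,-1.0,0.01,0,0,0,-1.2,0.04,0,0,0,-1.2,0.04,0,0],
)

```text
t: 5.52
position: [0.5188, 0.122, 0.0742]
eef_rot: [0.129, 0.992, -0.0, 0.0]
contact_force: [-2.3, -0.6, 5.1]
gripper_width: 0.0
grip_force: 2.7
```

>>> step_arm(
  series=[0,-0.2,0.03,0,0,0,-0.4,0.08,0,0,0,-0.6,0.14,0,0,0,-0.6,-0.8,0,0,0,1.2,-1,0,0,0,3.0,-0.8,0,0,0,3.0,-0.2,0,0,0,3.0,0.12,0,0,0,2.8,0.08,0,0,0,2.6,0.03,0,0,0,2.4,0,0,0,0,2.2,-0.03,0,0,0,2,-0.04,0,0,0,1.7,-0.04,0,0,0,1.4,-0.04,0,0,0,1.1,-0.04,0,0],
)

```text
t: 7.52
position: [0.5211, 0.1331, 0.0749]
eef_rot: [0.129, 0.992, 0.0, -0.0]
contact_force: [-3.6, 1.9, 10.6]
gripper_width: -0.0
grip_force: 4.9
```

>>> step_arm(
  series=[0,-0.3,-0.02,0,0,0,-0.6,-0.02,0,0,0,-0.9,-0.01,0,0,0,-1.2,0.03,0,0,0,-1.5,0.1,0,0,0,-1.5,0.1,0,0,0,-1.5,-3,0,0,0,-1.5,-8,0,0,-5,0.5,-11.6,0,0,-10,2.5,-11.6,0,0,-15,4.5,-11.6,0,0,-15,4.5,-11.6,0,0,-15,4.5,-11.6,0,0],
)

```text
t: 9.15
position: [0.6771, 0.1381, 0.1888]
eef_rot: [0.129, 0.992, -0.0, -0.001]
contact_force: [-0.1, 0.1, -0.2]
gripper_width: 0.002
grip_force: 0.0
```

```bash
python3 m.py w3.png
```

```text
9.15 [0.67713278 0.13811578 0.18881326]
yel [329 198   6  21 109] [331.3 209. ] holder xy mm 54.0 52.6
red [321 222   5  25 125] [323. 234.] holder xy mm 74.3 46.1
jaw_mark 0.61 [317.  76. 364. 218.]
gauge_mark 0.77 [304. 218. 342. 249.]
```

View pics/w3.png

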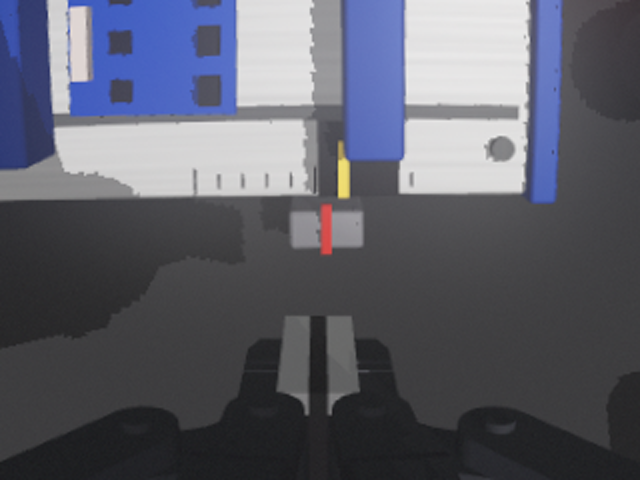

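>>> step_arm(
  series=[5,-1.3,0,0,0,10,-2.5,0,0,0,15,-3.35,3,0,0,15,-3.35,7,0,0,15,-3.35,10.6,0,0,15,-3.35,10.6,0,0,15,-3.35,11.3,0,0,15,-3.35,11.55,0,0,15,-3.35,11.58,0,0,15,-3.65,11.58,0,0,15,-3.95,11.58,0,0,15,-4.25,11.58,0,0,15,-4.55,11.58,0,0],
)

```text
t: 10.92
position: [0.5217, 0.1324, 0.075]
eef_rot: [0.129, 0.992, 0.0, 0.001]
contact_force: [0.3, 0.8, 4.2]
gripper_width: 0.002
grip_force: 2.1
```

>>> step_arm(
  series=[0,-0.3,0,0,0,0,-0.6,0.01,0,0,0,-0.9,0.02,0,0,0,-0.9,0.02,0,0,0,-0.9,-3,0,0,0,-0.9,-8,0,0,-5,0.5,-11.6,0,0,-10,2.5,-11.6,0,0,-15,4.5,-11.6,0,0,-15,4.5,-11.6,0,0,-15,4.5,-11.6,0,0],
)

```text
t: 12.3
position: [0.6764, 0.1377, 0.1887]
eef_rot: [0.129, 0.992, -0.0, -0.002]
contact_force: [-0.0, 0.1, -0.2]
gripper_width: -0.002
grip_force: 0.0
```

```bash
python3 m.py w4.png
```

```text
12.3 [0.67643149 0.13767435 0.18865388]
yel [323 200   6  20 100] [325.1 210.1] holder xy mm 54.1 47.2
red [321 223   6  25 131] [323.8 235.4] holder xy mm 74.6 46.1
jaw_mark 0.97 [311.  79. 357. 217.]
gauge_mark 0.66 [307. 220. 344. 248.]
```

View pics/w4.png

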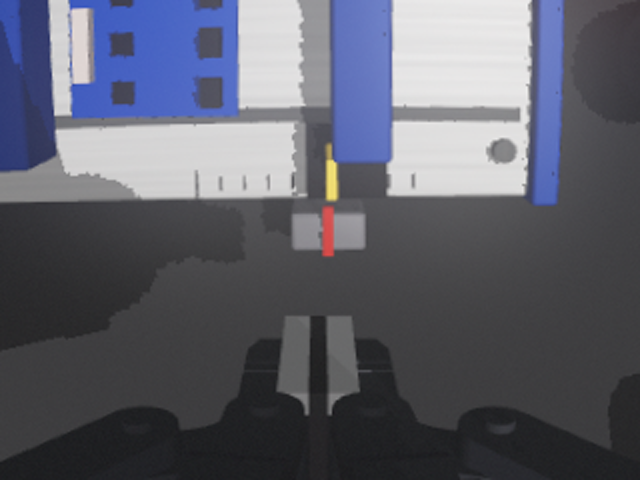

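Pointer and mark are now about 1 mm apart, so I'll take a closer look for a finer measurement.

>>> step_arm(
  series=[0,0,4,0,0,-1,0,8,0,0,-1,0,8,0,0,-1,0,8,0,0],
)

```text
t: 12.95
position: [0.6879, 0.1352, 0.1126]
eef_rot: [0.129, 0.992, 0.0, 0.001]
contact_force: [0.2, 0.3, 0.8]
gripper_width: -0.006
grip_force: 0.0
```

```bash
cat > f.py <<'E'
from h import *
import sys
TK=wcam();im=optics.capture("wrist");print(status.state()["t"])
I=im.astype(float);hsv=cv2.cvtColor(im,cv2.COLOR_RGB2HSV);H,S,V=cv2.split(hsv)
ey=np.array([np.sin(np.radians(14.55)),np.cos(np.radians(14.55))]);ex=np.array([ey[1],-ey[0]]);O=np.array([0.6143,0.1104])-.01*ex
W={"yel":np.clip(np.minimum(I[...,0],I[...,1])-I[...,2]-40,0,None),"red":np.clip(I[...,0]-np.maximum(I[...,1],I[...,2])-30,0,None)}
for nm,m in [("yel",(H>22)&(H<35)),("red",(H<6)|(H>172))]:
    m=(m&(S>120)&(V>80)).astype(np.uint8);n,l,st,ce=cv2.connectedComponentsWithStats(m)
    for i in range(1,n):
        p=wonz(TK,ce[i],.047)[:2]-O
        if not(40<st[i,4]<2000 and .03<p@ex<.1 and abs(p@ey)<.1): continue
        x0,y0,w,h=st[i,:4];xs=np.arange(x0-3,x0+w+3);P=[]
        for r in range(y0+(h//3 if nm=="yel" else 2),y0+h-2):
            ww=W[nm][r,x0-3:x0+w+3];q=wonz(TK,[(ww*xs).sum()/ww.sum(),r],.047)[:2]-O;P.append([q@ex,q@ey])
        P=np.array(P)*1e3;k=np.polyfit(P[:,0],P[:,1],1)
        print(nm,st[i],"x",P[:,0].min().round(1),P[:,0].max().round(1),"slope",k[0].round(3),"y mean",P[:,1].mean().round(2),"near end mean",P[-6:,1].mean().round(2) if nm=="yel" else P[:6,1].mean().round(2))
save(sys.argv[1],cv2.resize(im[100:300,240:400],None,fx=3,fy=3,interpolation=cv2.INTER_CUBIC))
E
python3 f.py w5.png
```

```text
13.0
yel [323 191   8  37 235] x 47.1 60.2 slope 0.008 y mean 47.28 near end mean 47.3
red [321 232   7  34 225] x 65.6 83.6 slope 0.007 y mean 45.98 near end mean 45.93
```

View pics/w5.png

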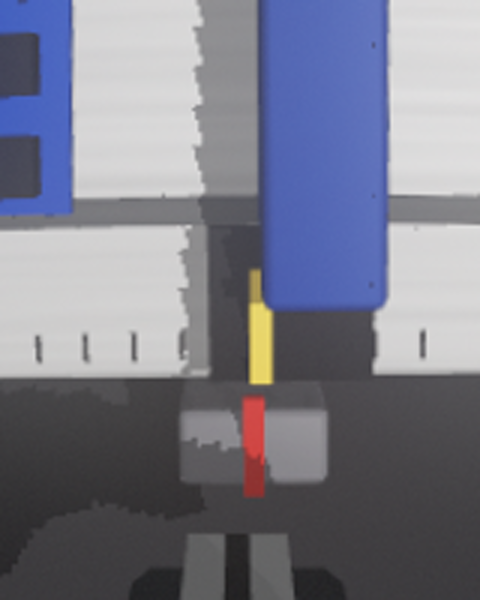

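The pointer's tip is at crop px (261,383) and the red mark's inner end at (254,398). That leaves 1.35 mm, or about 4.7 mm of rim.

>>> step_arm(
  series=[0,0,-4,0,0,5,-1.3,-4,0,0,10,-2.5,-4,0,0,16,-4.05,-2,0,0,16,-4.05,2,0,0,16,-4.05,2.6,0,0,16,-4.05,3.3,0,0,16,-4.05,3.55,0,0,16,-4.05,3.61,0,0,16,-4.05,3.61,0,0],
)

```text
t: 14.25
position: [0.5234, 0.1368, 0.0751]
eef_rot: [0.129, 0.992, 0.0, 0.001]
contact_force: [0.6, -0.5, 1.1]
gripper_width: -0.0
grip_force: 0.7
```

>>> step_arm(
  series=[0,0,0.03,0,0,0,0,0.05,0,0,0,0,0.05,0,0],
)

```text
t: 14.62
position: [0.5234, 0.1368, 0.075]
eef_rot: [0.129, 0.992, 0.0, 0.001]
contact_force: [-0.6, -0.7, 5.4]
gripper_width: 0.0
grip_force: 3.0
```

>>> step_arm(
  series=[0,-0.12,0.05,0,0,0,-0.24,0.05,0,0,0,-0.36,0.05,0,0,0,-0.5,0.05,0,0,0,-0.5,0.05,0,0,0,-0.5,-3,0,0,0,-0.5,-7,0,0,-5,1.3,-7.6,0,0,-10,2.5,-7.6,0,0,-16,4,-7.6,0,0,-16,4,-3.6,0,0,-16,4,-3.6,0,0,-16,4,-3.6,0,0],
)

```text
t: 16.25
position: [0.6867, 0.1348, 0.1102]
eef_rot: [0.129, 0.992, -0.0, -0.0]
contact_force: [0.4, 1.4, 0.6]
gripper_width: 0.001
grip_force: 0.0
```

```bash
python3 f.py w6.png
```

```text
16.3
yel [322 193   8  38 230] x 46.6 60.1 slope 0.02 y mean 45.8 near end mean 45.87
red [322 235   8  34 224] x 65.5 83.4 slope 0.012 y mean 45.87 near end mean 45.8
```

View pics/w6.png

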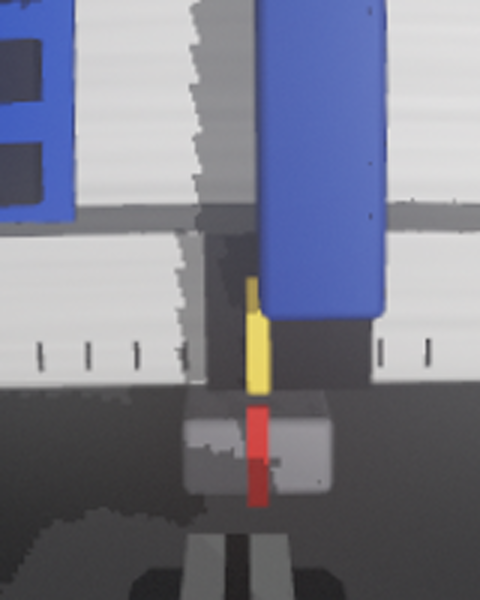

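The pointer (258,393) and the red mark (258,408) now line up to about 0.1 mm. I'll raise the hand clear and hand the job in.

>>> step_arm(
  series=[0,0,-5,0,0,0,0,-10,0,0,0,0,-12,0,0,0,0,-12,0,0,0,0,-12,0,0],
)

```text
t: 16.92
position: [0.6862, 0.1346, 0.228]
eef_rot: [0.129, 0.992, -0.0, -0.001]
contact_force: [-0.4, 0.0, -0.8]
gripper_width: 0.003
grip_force: 0.0
```

```bash
python3 -c "
from bench import ticket,status
print(status.state()['contact_force']);print(ticket.close_job())"
```

```text
[-0.36782346  0.025144   -0.77048997]
the job is handed in; nothing more can be done
None
```

I closed the jaw by rolling the wheel until its yellow pointer lined up with the red gauge mark, to about 0.1 mm in the last close-up, then took the hand clear and handed the job in at about 17 s.

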